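# Lock the empty pump dispenser's press lever down

### The arm

A 6-joint arm with a two-finger parallel gripper is mounted at the origin on the work surface. World frame = base frame: x ahead of the robot, y to its left, z up, the work surface at z = 0. Lengths are in mm, angles in rad, forces in N, time in s.
With the tool pointing down it reaches from about 275 to 825 mm from the base axis. Payload 5.2 kg.
Tool frame: the origin (TCP) lies midway between the tips of the shut fingers; the grasp point (between the pads) lies 19 mm behind it; z points along the fingers, y is the direction in which the jaws open and shut (so a half turn about z gives the same grasp; the last joint's range is limited). The gripper opens to 93 mm and grips with 3 to 60 N. Pads are 15 mm wide; open, the fingers measure 128 mm over their backs; the gripper's body (75 mm by 188 mm) begins 65 mm behind the grasp point.
Start: joints at [1.098, 0.259, 1.535, -0, 1.348, -0.203], TCP at [146.574, 530.114, 218.653] pointing down, gripper open.
Joint ranges: [-3.14, 3.14], [-0.91, 2.08], [0.19, 2.58], [-1.22, 4.36], [0.22, 2.71], [-3.12, 3.12]. Speed limits (rad/s): [2.57, 2.57, 3.14, 3.14, 3.14, 3.14].

### API

Orientations are given as [roll, pitch, yaw] about the fixed x, y, z axes, in that order (R = Rz(yaw) Ry(pitch) Rx(roll)).
In Python, from workcell import arm gives the robot as it stands.
- The arm moves only by the shell command python3 -m crank 'ROWS' [FORCE]. ROWS is text: rows parted by semicolons, each of 7 numbers parted by spaces: the finger opening in m, from 0 to 0.093, then the shift along the tool's x, y, z in m, then the turn, a rotation vector about the tool's x, y, z in degrees. In form: grip x y z wx wy wz; .... A call has 1 to 5 rows; each row is the pose to reach, as a shift and turn from the pose commanded when the call began, along the tool's axes at that moment; what a row does not reach only later rows make up. A row lasts 1/12 s, in which the tool goes at most 41.7 mm and 7.16 degrees, less where a joint would pass 70% of its speed; a pose out of reach is approached as far as the arm can. A call with a gripper value outside its range is refused whole. The fingers move at their own pace and stop on an object; FORCE is the grip in N (left out, the last holds). Time passes only in rows, so rows that repeat a pose let the fingers close. It gives the time, the measured TCP pose, the force and the opening at its end, in the units of the state.
- arm.sense(): the state, without advancing time (a new reading comes with each control period).
- arm.snapshot(name): name is "side" or "top" or "wrist"; returns the picture (400x640x3 uint8, blue, green, red); there is no depth.
- arm.camera_info(name): a dict with "camera_matrix" (3x3 intrinsics, pixels), "T" (4x4, takes a point from camera to world coordinates); the wrist camera has in their place "tool_from_camera" (4x4, takes a point from camera to tool coordinates, whose origin is the TCP and whose axes are the flange's). Camera axes: x right, y up, looking along -z (the intrinsics and any distortion apply to the point x, -y, -z); pixel columns grow to the right and rows downward; lengths in mm; the calibration is good to about 2 mm. A picture is of the moment at which its call begins: read the wrist's pose just before it. camera_info takes no time and is no camera call.
- arm.close_job(): hands the job in, once; it reports no verdict.
The state is a dict: "time": time; "joint_pos": joint angles; "joint_velocities": joint speeds; "joint_torque": joint torques, N m; "tcp_pos": TCP position; "eef_rot": TCP orientation; "wrist_force": force on the tool from outside, world axes, zero at the start; "torque": the same for the moment, N m; "width": finger opening in mm.
Only numpy, scipy, OpenCV 4.12 (cv2) and the standard library are available. Lean on these libraries where they do the work, as an engineer would, in place of code of your own. Each camera call takes 0.05 s, during which the arm holds its last target.

### The job

The empty pump dispenser has to be locked for the suitcase. With your fingertips only, press its spring lever down and, while holding it down, push the aluminium lock slide by its tall cross-bar until the slide is fully home and its low tongue keeps the lever down; then let go and move clear. Do not pinch the cross-bar, do not lean on the lever with great force, and leave the other things on the vanity where they stand.

Things in the scene. Friction and masses are not known exactly. Their poses are not given: they have to be found in the camera images.
- dispenser: White plastic pump dispenser, a box 80 (x) x 168 (y) mm with its flat deck 100 mm above the vanity top, fixed on a 90 x 180 mm rubber suction foot. Origin at the centre of its underside, z up. Its own +y is the way the lock slide moves home. The lever lies along y above the deck, the slide bridges it; y and x of the lever and slide below are in this frame.
- press_lever (a joint): Lever travel in m: 0 raised, 0.015 fully down (stop). A level white bar 40 mm wide (x -20 to 20), from y = -42 to 65 mm, a thin spout at its +y end; its flat top is 127 mm above the vanity top raised, 112 mm fully down. Moves straight down against a spring (3 N at first, 10 N fully down), springs back up.
- lever_top (a point): Point on the lever's top face where it is best pressed at first: on its middle line at y = -20 mm of the dispenser, half-way between tongue and cross-bar when the slide is open; moves down with the lever.
- lock_slide (a joint): Travel of the lock slide in m along +y: 0 open (the start, up to 0.006), 0.040 home (stop). About 2 N friction, stays where left, cannot come off. Side arms at x = -30 and 30 mm, 113 mm high, join tongue and cross-bar. With the lever up, its -y end stops the tongue after 8 mm; with the lever 0.010 or more down the tongue passes, and from 0.012 on keeps it down by itself.
- tongue_edge (a point): Leading (+y) edge of the slide's low tongue, at mid thickness: a plate 66 mm wide in x, reaching 20 mm back in y, 6 mm thick, underside 117 mm above the vanity top. It lies at y = -50 mm when the slide is at 0.
- bar_face (a point): Centre of the cross-bar's pushing face, which looks to -y, towards the tongue 60 mm away; the gap between is open from above. At y = 10 mm with the slide at 0, 50 mm at home. The bar is 66 mm long in x, 12 mm thick (to +y of this point), from 131 to 151 mm above the vanity top. Push this face towards +y; fingers on it and on the far face at once count as pinching.
- tin: Round aluminium tin, 66 across, 36 high, close to the dispenser (sizes in mm); loose bystander, not to be disturbed; origin under its centre.
- lipstick: Single closed lipstick standing upright, 21 across, 75 high, close to the dispenser (sizes in mm); loose bystander, not to be disturbed; origin under its centre.
- curler: Steel eyelash curler lying flat, about 125 long, 62 wide, 15 high (sizes in mm); loose bystander, not to be disturbed; origin under its centre.
- mug: Black ceramic mug of pencils, 76 across, pencils up to 155 high (sizes in mm); loose bystander, not to be disturbed; origin under its centre.
- stand: Clear acrylic lipstick stand holding six lipsticks, 90 x 60, 94 high (sizes in mm); loose bystander, not to be disturbed; origin under its centre.
- polish: Small nail polish bottle, 28 across, 62 high (sizes in mm); loose bystander, not to be disturbed; origin under its centre.
- compact: Black powder compact, 75 x 75, 16 high (sizes in mm); loose bystander, not to be disturbed; origin under its centre.

How it is judged:
By the outcome, as a careful person would: the job done as asked, in the order asked, and still so for the second after the job is handed in, with the robot touching nothing.
It also fails if it takes over 38 s, if anything falls off the work surface, if the arm or the gripper's body presses on something with over 40 N, if the wrist force passes 120 N, or if a joint passes its speed limit or range.

## Working session

There is one attempt and no reset: what is moved stays moved. The work goes in short steps, Python scripts to look and compute and a shell command to move; the robot and the scene stay as the last step left them, time stands still between calls to the robot, and variables do not carry over. Pictures are saved under pics/ and viewed, and the job is handed in when it is done.

```bash
mkdir -p pics; ls; python3 - <<'E'
from workcell import arm
import cv2,numpy as np
np.set_printoptions(precision=4,suppress=True)
print(arm.sense())
for n in("top","side","wrist"):
    cv2.imwrite(f"pics/{n}0.png",arm.snapshot(n)); print(n,arm.camera_info(n))
E
```

```text
pics
{'time': 0.0, 'joint_pos': array([ 1.0982,  0.2593,  1.5361, -0.    ,  1.348 , -0.2028]), 'joint_velocities': array([-0.0003,  0.0004, -0.0015, -0.001 , -0.001 ,  0.    ]), 'joint_torque': array([  0.0001, -43.7319, -28.4004,   0.0718,   0.0415,  -0.0001]), 'tcp_pos': array([146.3118, 529.6252, 217.8328]), 'eef_rot': array([-3.1398, -0.0003,  2.8718]), 'wrist_force': array([0.5079, 0.0858, 0.1108]), 'torque': array([ 0.0497, -0.0256, -0.013 ]), 'width': 93.1118090761304}
top {'camera_matrix': array([[431.2593,   0.    , 315.2   ],
       [  0.    , 431.2593, 202.1631],
       [  0.    ,   0.    ,   1.    ]]), 'T': array([[   0.0176,    0.9942,   -0.1062,  441.9601],
       [  -0.9998,    0.0164,   -0.0122,   -0.0946],
       [  -0.0103,    0.1064,    0.9943, 1242.6171],
       [   0.    ,    0.    ,    0.    ,    1.    ]])}
side {'camera_matrix': array([[361.2726,   0.    , 320.2811],
       [  0.    , 361.2726, 196.2271],
       [  0.    ,   0.    ,   1.    ]]), 'T': array([[   0.7449,    0.3888,   -0.5422,   49.8962],
       [  -0.6668,    0.4075,   -0.6239, -588.5731],
       [  -0.0216,    0.8263,    0.5628,  666.1622],
       [   0.    ,    0.    ,    0.    ,    1.    ]])}
wrist {'camera_matrix': array([[306.4104,   0.    , 318.3087],
       [  0.    , 306.4104, 201.3193],
       [  0.    ,   0.    ,   1.    ]]), 'tool_from_camera': array([[  -0.0003,    0.96  ,    0.2799,   78.1775],
       [   1.    ,    0.0005,   -0.0008,    0.1614],
       [  -0.0009,    0.2799,   -0.96  , -164.9257],
       [   0.    ,    0.    ,    0.    ,    1.    ]])}
```

View pics/top0.png

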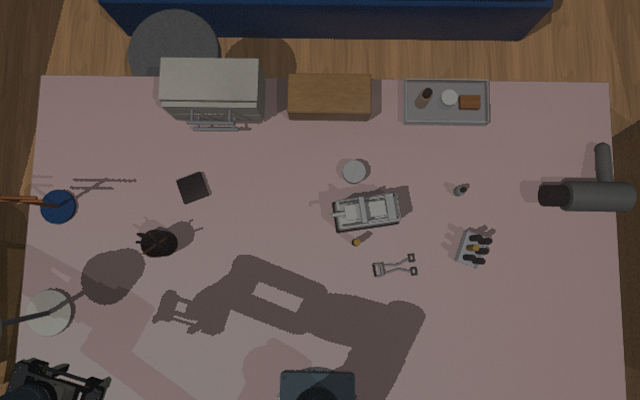

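View pics/side0.png

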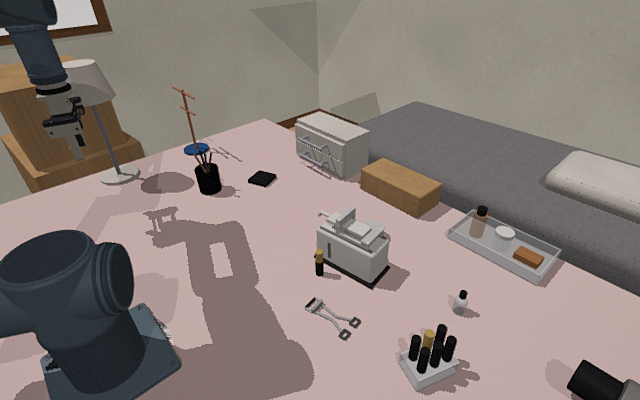

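View pics/wrist0.png

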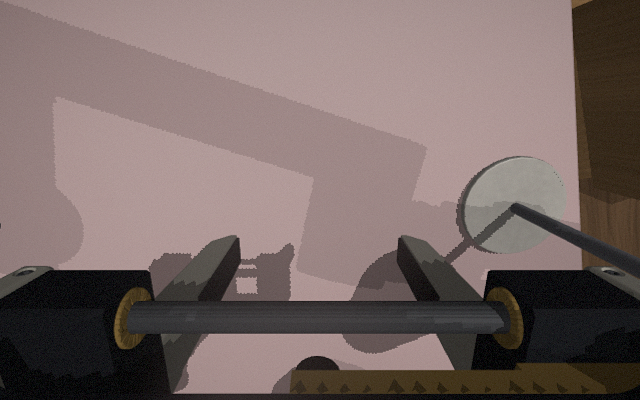

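The top view shows the dispenser near (365,211), with the tin at (354,171), the lipstick at (357,242) and the curler at (395,265). I'll zoom in next.

```bash
python3 - <<'E'
import cv2
a=cv2.imread("pics/top0.png")[180:250,310:420]; cv2.imwrite("pics/topz.png",cv2.resize(a,None,fx=7,fy=7,interpolation=cv2.INTER_CUBIC))
a=cv2.imread("pics/side0.png")[195:295,300:400]; cv2.imwrite("pics/sidez.png",cv2.resize(a,None,fx=6,fy=6,interpolation=cv2.INTER_CUBIC))
E
```

```text
(no output)
```

View pics/topz.png

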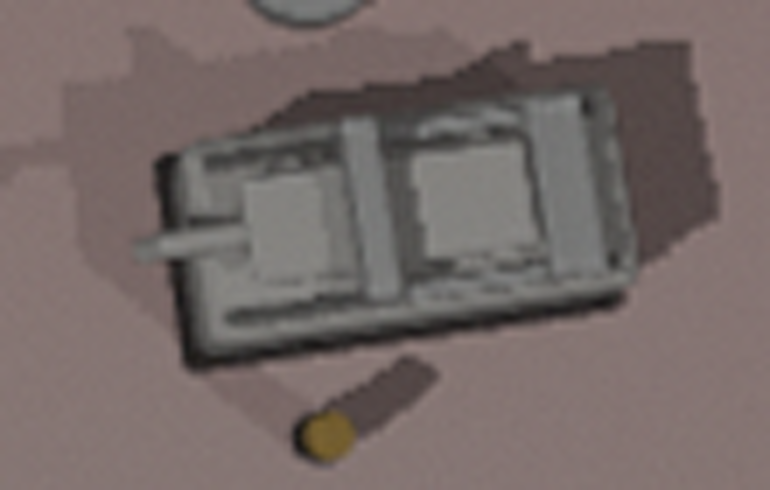

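View pics/sidez.png

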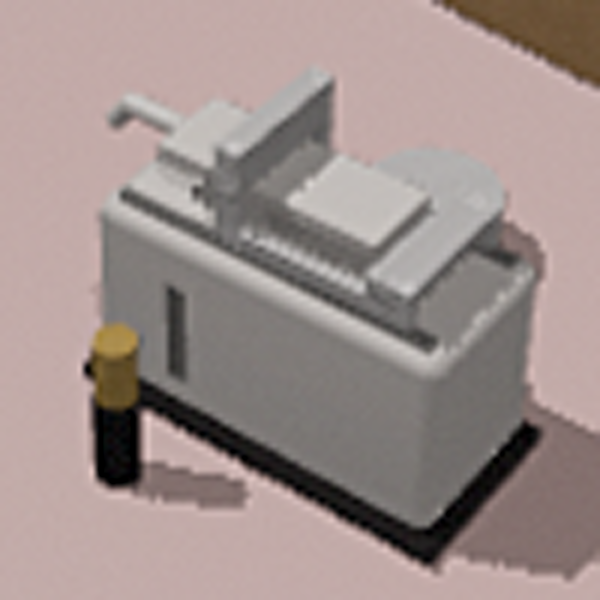

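```bash
cat > h.py <<'E'
import numpy as np,cv2
from scipy.spatial.transform import Rotation as R
from workcell import arm
np.set_printoptions(precision=2,suppress=True)
def ray(px,K,T,z):
    d=T[:3,:3]@np.array([(px[0]-K[0,2])/K[0,0],-(px[1]-K[1,2])/K[1,1],-1])
    o=T[:3,3]; return o+d*(z-o[2])/d[2]
def proj(P,K,T):
    c=np.linalg.inv(T)@np.append(P,1); return np.array([K[0,2]+K[0,0]*c[0]/-c[2],K[1,2]-K[1,1]*c[1]/-c[2]])
def cam(n,s=None):
    i=arm.camera_info(n); K=i["camera_matrix"]
    if "T" in i: return K,i["T"]
    s=s or arm.sense(); T=np.eye(4); T[:3,:3]=R.from_euler('xyz',s["eef_rot"]).as_matrix(); T[:3,3]=s["tcp_pos"]
    return K,T@i["tool_from_camera"]
E
python3 - <<'E'
from h import *
K,T=cam("top")
def z(u,v):return (310+(u+.5)/7-.5,180+(v+.5)/7-.5)
def show(n,pts,h):
    P=np.array([ray(z(*p),K,T,h)[:2] for p in pts]); print(n,h,P.tolist(),P.mean(0)); return P
b=show("bar",[(343,118),(375,116),(400,297),(370,300)],151)
t=show("tongue",[(528,97),(580,95),(605,270),(553,275)],123)
l=show("lever",[(412,155),(525,145),(540,250),(428,258)],127)
d=show("deck",[(180,150),(605,88),(635,275),(190,360)],100)
d=show("spout",[(140,248)],127)
for a,b_ in((b[0],b[3]),(b[1],b[2]),(t[0],t[3]),(t[1],t[2])): v=a-b_; print(np.linalg.norm(v),np.degrees(np.arctan2(v[1],v[0])))
v=b.mean(0)-t.mean(0);print("bar-tongue",np.linalg.norm(v),np.degrees(np.arctan2(v[1],v[0])))
show("lip",[(330,437)],75)
print(cam("wrist")[1])
E
```

```text
bar 151 [[575.0360124757774, -96.94010240875836], [575.9585456737174, -108.56387554615705], [510.2073046086197, -117.96784626509357], [508.9386545540119, -107.14374789068711]] [ 542.54 -107.65]
tongue 123 [[587.4676605750356, -168.33349606488937], [588.5345254224723, -187.70310420894552], [523.2639349198596, -196.8605054880644], [521.0822158029996, -177.61241022994884]] [ 555.09 -182.63]
lever 127 [[564.5446880156944, -124.75164241671193], [568.9676497666101, -166.62735353361444], [529.9804763583397, -172.18384950312432], [526.3203204458918, -130.8319913947513]] [ 547.45 -148.6 ]
deck 100 [[567.9758385175489, -39.5803511555323], [594.3876625011331, -201.06459059940235], [523.2295752496703, -212.22525285022436], [488.2341071120627, -44.36207469362865]] [ 543.46 -124.31]
spout 127 [[528.243111876971, -24.300952282456322]] [528.24 -24.3 ]
66.88030431568669 8.775646389619464
66.42033097541143 8.139441438550142
67.03078043454049 7.9568719849200145
65.9098473882815 7.9864141468885625
bar-tongue 76.01694001434898 99.50423440490928
lip 75 [[460.5831864276145, -99.53513348346335]] [460.58 -99.54]
[[  0.27  -0.93  -0.27  71.17]
 [  0.96   0.26   0.08 550.94]
 [ -0.    -0.28   0.96 382.97]
 [  0.     0.     0.     1.  ]]
```

Tongue and bar lengths come out at 66 mm and their centres 76 mm apart, which matches the sizes given. The dispenser's yaw is about 8.4°. I'll move over the gap with the fingers shut.

```bash
python3 -m crank '0 -0.028 -0.027 0 0 0 0; 0 -0.056 -0.054 0 0 0 0; 0 -0.085 -0.081 0 0 0 0; 0 -0.113 -0.108 0 0 0 0; 0 -0.142 -0.136 0 0 0 0'
```

```text
time: 0.57
tcp_pos: [247.4, 359.7, 218.4]
eef_rot: [-3.141, -0.0, 2.873]
wrist_force: [1.2, 0.1, -0.0]
width: 64.3
```

```bash
M='x'; python3 -m crank '0 -0.028 -0.027 0 0 0 0; 0 -0.056 -0.054 0 0 0 0; 0 -0.085 -0.081 0 0 0 0; 0 -0.113 -0.108 0 0 0 0; 0 -0.142 -0.136 0 0 0 0' && python3 -m crank '0 -0.028 -0.027 0 0 0 0; 0 -0.056 -0.054 0 0 0 0; 0 -0.085 -0.081 0 0 0 0; 0 -0.113 -0.108 0 0 0 0; 0 -0.142 -0.136 0 0 0 0' && python3 -m crank '0 -0.028 -0.027 0 0 0 0; 0 -0.056 -0.054 0 0 0 0; 0 -0.085 -0.081 0 0 0 0; 0 -0.113 -0.108 0 0 0 0; 0 -0.142 -0.136 0 0 0 0'
python3 -m crank '0 0 0 0 0 0 7; 0 0 0 0 0 0 14; 0 0 0 0 0 0 21; 0 0 0 0 0 0 28; 0 0 0 0 0 0 35' ; python3 -m crank '0 0 0 0 0 0 7; 0 0 0 0 0 0 14; 0 0 0 0 0 0 21; 0 0 0 0 0 0 28; 0 0 0 0 0 0 31'
```

```text
time: 0.98
tcp_pos: [348.1, 190.6, 218.7]
eef_rot: [3.141, 0.0, 2.872]
wrist_force: [0.3, 0.1, -0.4]
width: 31.2
time: 1.4
tcp_pos: [448.8, 21.5, 218.6]
eef_rot: [3.141, -0.0, 2.871]
wrist_force: [1.3, 0.9, 0.9]
width: 1.0
time: 1.82
tcp_pos: [549.4, -147.3, 218.3]
eef_rot: [3.141, -0.001, 2.872]
wrist_force: [1.0, -0.5, -0.1]
width: 0.9
time: 2.23
tcp_pos: [548.8, -145.7, 218.1]
eef_rot: [-3.141, -0.001, 2.254]
wrist_force: [-0.5, 1.0, -0.5]
width: 0.5
time: 2.65
tcp_pos: [548.8, -145.5, 218.3]
eef_rot: [-3.141, -0.0, 1.714]
wrist_force: [-0.3, 0.1, 0.3]
width: 0.0
```

```bash
python3 - <<'E'
from h import *
s=arm.sense(); print(s["tcp_pos"],s["eef_rot"],s["wrist_force"],s["width"],s["joint_pos"])
cv2.imwrite("pics/w1.png",arm.snapshot("wrist"))
K,T=cam("wrist",s)
np.savez("w1.npz",K=K,T=T)
E
```

```text
[ 548.81 -145.5   218.26] [-3.14 -0.    1.71] [-0.33  0.09  0.27] 0.005006251027578552 [-0.46  0.29  1.49  0.    1.36 -0.6 ]
```

View pics/w1.png

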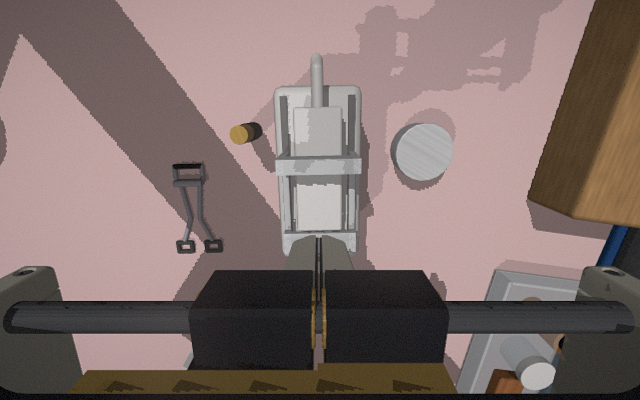

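The wrist view shows the dispenser upright in the image: bar at rows 155–175 (cols 275–361), lever window at (320,205), tongue at row ~237 and finger tips at (320,238).

```bash
python3 - <<'E'
import cv2
a=cv2.imread("pics/w1.png")[140:265,260:380]; cv2.imwrite("pics/w1z.png",cv2.resize(a,None,fx=4.8,fy=4.8,interpolation=cv2.INTER_CUBIC))
E
```

```text
(no output)
```

View pics/w1z.png

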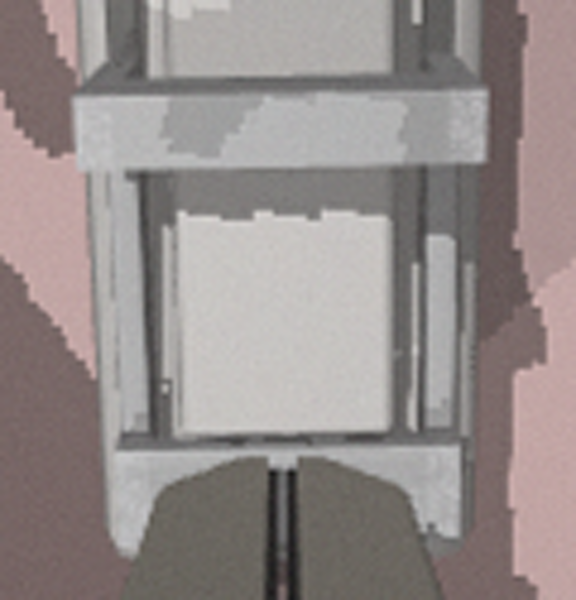

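```bash
cat >> h.py <<'E'
def frame(Rp,y0,th):  # helper unused
    pass
E
python3 - <<'E'
from h import *
d=np.load("w1.npz");K,T=d["K"],d["T"]
z=lambda u,v:(260+(u+.5)/4.8-.5,140+(v+.5)/4.8-.5)
def seg(n,a,b,h):
    A,B=ray(z(*a),K,T,h)[:2],ray(z(*b),K,T,h)[:2];v=B-A
    print(n,A,B,"mid",(A+B)/2,"len",np.linalg.norm(v),"ang",np.degrees(np.arctan2(v[1],v[0]))); return (A+B)/2
f=seg("barface",(78,166),(487,160),151)
g=seg("barfar",(74,95),(487,90),151)
t=seg("tongue",(118,450),(465,442),123)
l=seg("leverend",(180,433),(390,430),127)
e=np.array([-np.sin(np.radians(8.3)),np.cos(np.radians(8.3))]);x=np.array([e[1],-e[0]])
print("thick",(g-f)@e,"bar-tongue",(f-t)@e,"bar-leverend",(f-l)@e, "lat",(f-t)@x,(f-l)@x)
p=np.array([548.8,-145.5]); print("tcp to bar: along",(f-p)@e,"lat",(f-p)@x)
E
```

```text
barface [ 511.74 -118.03] [ 576.46 -107.75] mid [ 544.1  -112.89] len 65.52996016819475 ang 9.023656517578429
barfar [ 509.93 -106.77] [574.43 -96.72] mid [ 542.18 -101.75] len 65.28313165721865 ang 8.863181967047943
tongue [ 521.81 -177.51] [ 586.78 -166.52] mid [ 554.3  -172.01] len 65.89755922436717 ang 9.596988304657616
leverend [ 533.12 -170.79] [ 571.78 -164.63] mid [ 552.45 -167.71] len 39.145961445672974 ang 9.05494973803799
thick 11.306929622776304 bar-tongue 59.97270065713365 bar-leverend 55.45241477837801 lat -1.5580188463717757 -0.34940707393405845
tcp to bar: along 32.94458726371313 lat 0.05356233879103701
```

```bash
python3 -m crank '0 0 0 0.025 0 0 -0.8; 0 0 0 0.05 0 0 -0.8; 0 0 0 0.07 0 0 -0.8; 0 0 0 0.080 0 0 -0.8; 0 0 0 0.084 0 0 -0.8' 20; python3 -m crank '0 0 0 0.0 0 0 0; 0 0 0 0.002 0 0 0; 0 0 0 0.004 0 0 0; 0 0 0 0.006 0 0 0;0 0 0 0.008 0 0 0'
python3 - <<'E'
from h import *
cv2.imwrite("pics/w2.png",arm.snapshot("wrist"));cv2.imwrite("pics/s2.png",cv2.resize(arm.snapshot("side")[170:300,280:420],None,fx=4,fy=4))
s=arm.sense(); print(s["tcp_pos"],s["eef_rot"],s["wrist_force"])
E
```

```text
time: 3.12
tcp_pos: [547.8, -145.1, 132.6]
eef_rot: [-3.138, -0.002, 1.735]
wrist_force: [0.3, -0.5, 0.0]
width: 0.5
time: 3.53
tcp_pos: [549.5, -145.8, 127.3]
eef_rot: [3.14, 0.001, 1.734]
wrist_force: [-0.2, -0.7, -0.6]
width: 0.6
[ 549.49 -145.84  127.13] [3.14 0.   1.73] [-0.24 -0.67  2.95]
```

View pics/s2.png

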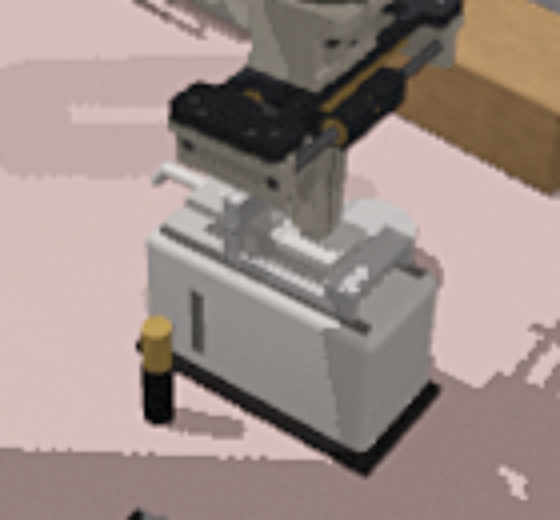

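The side view shows the fingertips on the lever between tongue and bar. Contact is at z ≈ 127 with about 3 N, as expected. Pressing down.

```bash
python3 -m crank '0 0 0 0.003 0 0 0; 0 0 0 0.006 0 0 0; 0 0 0 0.009 0 0 0; 0 0 0 0.011 0 0 0;0 0 0 0.011 0 0 0';python3 -m crank '0 0 0 0.001 0 0 0; 0 0 0 0.002 0 0 0; 0 0 0 0.002 0 0 0'; python3 - <<'E'
from h import *
arm.snapshot("wrist")
s=arm.sense(); print(s["tcp_pos"],s["eef_rot"],s["wrist_force"])
E
```

```text
time: 4.05
tcp_pos: [549.5, -145.9, 116.0]
eef_rot: [3.14, 0.001, 1.734]
wrist_force: [-0.7, 0.8, 7.5]
width: 0.4
time: 4.3
tcp_pos: [549.6, -145.9, 114.4]
eef_rot: [3.14, 0.001, 1.734]
wrist_force: [-1.7, 0.3, 8.2]
width: 0.6
[ 549.58 -145.87  114.52] [3.14 0.   1.73] [-1.68  1.19  8.6 ]
```

```bash
python3 -m crank '0 0 0 0.001 0 0 0; 0 0.004 0 0.001 0 0 0; 0 0.009 0 0.001 0 0 0; 0 0.014 0 0.001 0 0 0;0 0.019 0 0.001 0 0 0'; python3 -m crank '0 0.003 0 0 0 0 0; 0 0.006 0 0 0 0 0; 0 0.009 0 0 0 0 0; 0 0.012 0 0 0 0 0;0 0.015 0 0 0 0 0'; python3 - <<'E'
from h import *
cv2.imwrite("pics/w3.png",arm.snapshot("wrist")[60:300,200:440]);cv2.imwrite("pics/s3.png",cv2.resize(arm.snapshot("side")[170:300,280:420],None,fx=4,fy=4))
s=arm.sense(); print(s["tcp_pos"],s["eef_rot"],s["wrist_force"])
E
```

```text
time: 4.77
tcp_pos: [548.3, -129.6, 114.6]
eef_rot: [3.137, 0.006, 1.734]
wrist_force: [1.0, -5.6, 8.3]
width: 0.8
time: 5.18
tcp_pos: [546.0, -115.3, 114.6]
eef_rot: [3.137, 0.007, 1.734]
wrist_force: [1.4, -8.3, 7.9]
width: 0.4
[ 545.9  -114.76  114.62] [3.14 0.01 1.73] [ 0.65 -6.25  8.42]
```

View pics/s3.png

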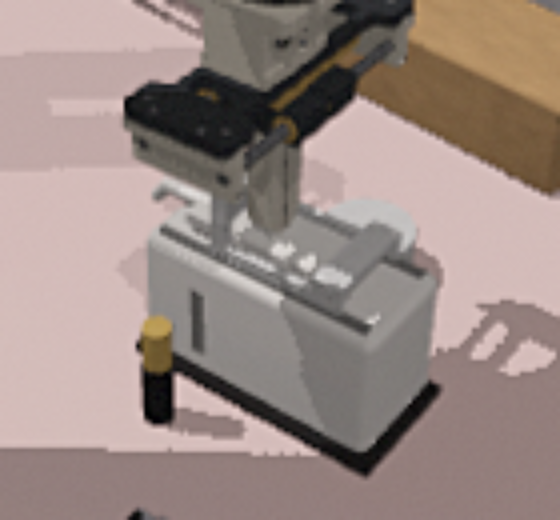

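View pics/w3.png

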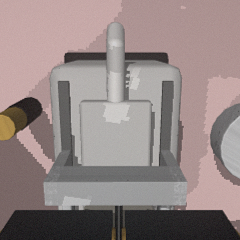

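```bash
python3 -m crank '0 0.002 0 0.0008 0 0 0; 0 0.005 0 0.0008 0 0 0; 0 0.008 0 0.0008 0 0 0; 0 0.011 0 0.0008 0 0 0;0 0.014 0 0.0008 0 0 0'; python3 -m crank '0 0.003 0 0 0 0 0; 0 0.006 0 0 0 0 0; 0 0.009 0 0 0 0 0; 0 0.011 0 0 0 0 0;0 0.012 0 0 0 0 0'; python3 - <<'E'
from h import *
cv2.imwrite("pics/w4.png",arm.snapshot("wrist")[60:300,200:440]);cv2.imwrite("pics/s4.png",cv2.resize(arm.snapshot("side")[170:300,280:420],None,fx=4,fy=4))
s=arm.sense(); print(s["tcp_pos"],s["eef_rot"],s["wrist_force"])
E
```

```text
time: 5.7
tcp_pos: [543.9, -101.6, 113.9]
eef_rot: [3.136, 0.007, 1.734]
wrist_force: [1.0, -8.2, 8.7]
width: 0.3
time: 6.12
tcp_pos: [541.9, -89.5, 114.0]
eef_rot: [3.136, 0.007, 1.734]
wrist_force: [0.6, -8.0, 9.1]
width: 0.2
[541.88 -89.37 113.93] [3.14 0.01 1.73] [ 1.08 -7.63  9.62]
```

View pics/s4.png

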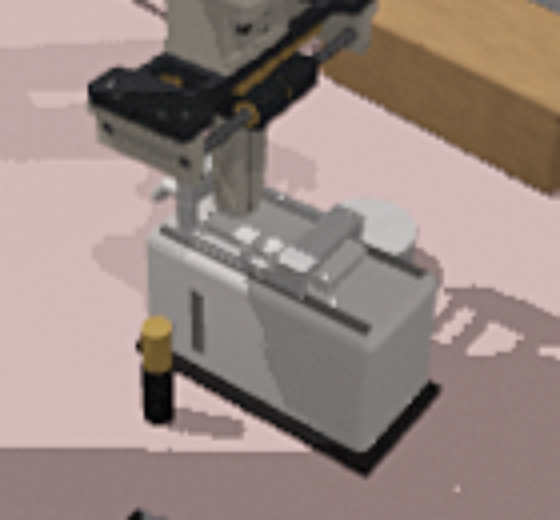

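The tongue now lies over the lever end. I'll creep forward to the stop, watching the force.

```bash
python3 -m crank '0 0.001 0 0 0 0 0; 0 0.002 0 0 0 0 0; 0 0.003 0 0 0 0 0'; python3 -m crank '0 0.001 0 0 0 0 0; 0 0.001 0 0 0 0 0; 0 0.002 0 0 0 0 0;0 0.002 0 0 0 0 0'
```

```text
time: 6.47
tcp_pos: [541.6, -87.8, 114.0]
eef_rot: [3.136, 0.009, 1.734]
wrist_force: [1.8, -14.8, 7.2]
width: 0.4
time: 6.8
tcp_pos: [541.7, -87.7, 114.0]
eef_rot: [3.136, 0.012, 1.734]
wrist_force: [2.1, -18.7, 6.5]
width: 0.2
```

The tool has stalled with the lateral force rising to about 19 N, so the slide is at its stop. I'll back off the bar, lift and inspect.

```bash
python3 -m crank '0 -0.003 0 0 0 0 0; 0 -0.007 0 0 0 0 0; 0 -0.012 0 0 0 0 0; 0 -0.014 0 -0.003 0 0 0;0 -0.014 0 -0.008 0 0 0'; python3 -m crank '0 0 0 -0.01 0 0 0; 0 0 0 -0.03 0 0 0; 0 0 0 -0.055 0 0 0; 0 0 0 -0.085 0 0 0;0 0 0 -0.1 0 0 0';  python3 -m crank '0 -0.02 0 0 0 0 0; 0 -0.04 0 0 0 0 0; 0 -0.06 0 0 0 0 0; 0 -0.07 0 0 0 0 0;0 -0.07 0 0 0 0 0'; python3 - <<'E'
from h import *
s=arm.sense(); print(s["tcp_pos"],s["eef_rot"],s["wrist_force"])
w=arm.snapshot("wrist");K,T=cam("wrist",s);np.savez("w5.npz",K=K,T=T)
cv2.imwrite("pics/w5full.png",w)
cv2.imwrite("pics/s5.png",cv2.resize(arm.snapshot("side")[170:300,280:420],None,fx=4,fy=4))
E
```

```text
time: 7.22
tcp_pos: [540.9, -94.7, 119.8]
eef_rot: [3.141, -0.001, 1.734]
wrist_force: [0.1, -0.3, 0.5]
width: 0.7
time: 7.63
tcp_pos: [541.6, -95.8, 223.2]
eef_rot: [3.139, 0.002, 1.734]
wrist_force: [0.5, -0.1, 0.4]
width: 0.2
time: 8.05
tcp_pos: [552.1, -166.3, 219.5]
eef_rot: [-3.141, 0.0, 1.732]
wrist_force: [1.4, -0.0, -0.2]
width: 0.5
[ 552.09 -166.27  219.54] [-3.14  0.    1.73] [ 1.45 -0.01 -0.19]
```

View pics/w5full.png

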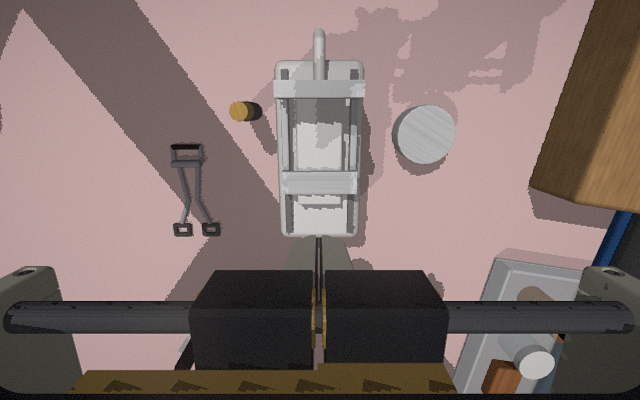

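View pics/s5.png

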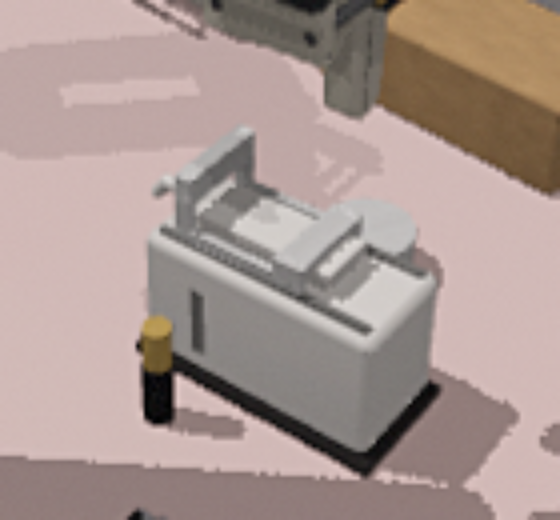

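```bash
python3 - <<'E'
import cv2
a=cv2.imread("pics/w5full.png")[25:245,260:380]; cv2.imwrite("pics/w5z.png",cv2.resize(a[:110],None,fx=5,fy=5,interpolation=cv2.INTER_CUBIC));cv2.imwrite("pics/w5y.png",cv2.resize(a[110:],None,fx=5,fy=5,interpolation=cv2.INTER_CUBIC))
E
```

```text
(no output)
```

View pics/w5z.png

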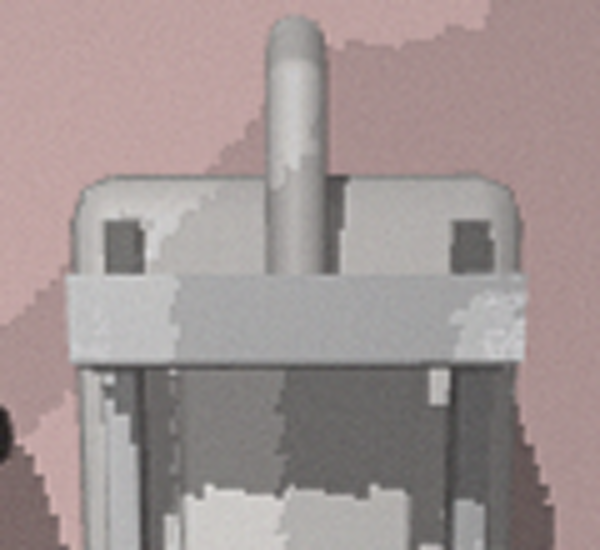

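View pics/w5y.png

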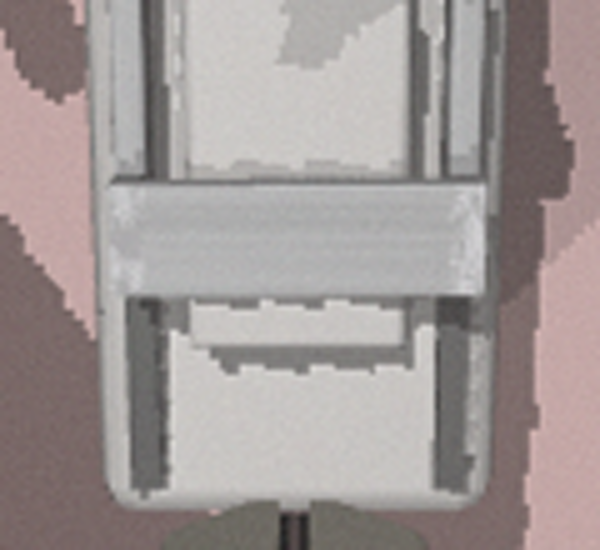

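```bash
python3 - <<'E'
from h import *
d=np.load("w5.npz");K,T=d["K"],d["T"]
z=lambda u,v:(260+(u+.5)/5-.5,25+(v+.5)/5-.5)
th=np.radians(9.1);e=np.array([-np.sin(th),np.cos(th)])
r=lambda u,v,h:ray(z(u,v),K,T,h)[:2]@e
f=r(297,361,151);g=r(297,275,151);t=r(297,550+182,123);tb=r(297,550+296,123);D=r(297,178,98);B=r(297,550+502,98)
c=(D+B)/2;print("deck len",D-B,"bar face y",f-c,"bar far",g-c,"tongue edge",t-c,"tongue back",tb-c)
for h in(112,114,117,127):print("lever end if z",h,r(297,550+345,h)-c)
f0=np.array([544.1,-112.89])@e;print("bar moved",f-f0, "old bar y",f0-c)
l=ray(z(190,895),K,T,115)[:2]-ray(z(403,895),K,T,115)[:2];print("lever width at z115",np.linalg.norm(l), "at127",np.linalg.norm(ray(z(190,895),K,T,127)[:2]-ray(z(403,895),K,T,127)[:2]))
E
```

```text
deck len 161.47203309353665 bar face y 48.573086075698996 bar far 60.16214304925836 tongue edge -10.883665123470621 tongue back -31.251391444177813
lever end if z 112 -43.57254777028513
lever end if z 114 -42.97353259574544
lever end if z 117 -42.07500983393584
lever end if z 127 -39.07993396123729
bar moved 34.89393471995879 old bar y 13.679151355740203
lever width at z115 39.101437770603084 at127 37.359914709150644
```

The measurements show the slide home. The bar face is at y ≈ 49 mm and the tongue edge at ≈ -10.5 mm, over the lever. The lever's own end shows low behind the tongue. The arm is clear and reads no force, so I'm handing in.

```bash
python3 - <<'E'
from h import *
a=cv2.imread("pics/top0.png");b=arm.snapshot("top");cv2.imwrite("pics/top6.png",b)
s=arm.sense();print(s["time"],s["wrist_force"])
print(arm.close_job())
E
```

```text
8.2 [ 0.75 -0.31 -0.22]
the job is handed in; nothing more can be done
None
```

View pics/top6.png

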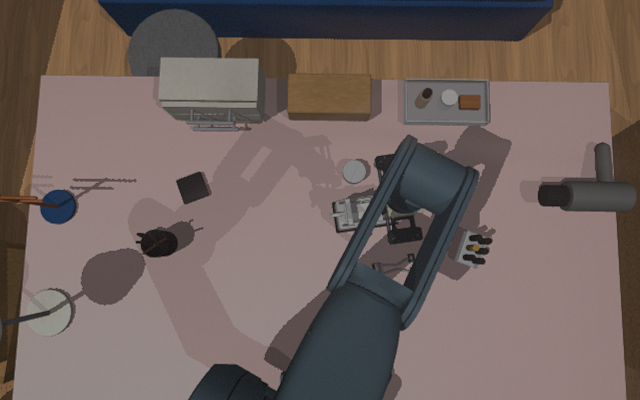

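The dispenser is locked and I handed the job in at 8.2 s. The slide's tongue is holding the lever down, and the arm is clear.

- **How it was done:** With shut fingertips I pressed the lever down about 13 mm, with at most about 10 N. Holding it there, I pushed the cross-bar by its -y face only. The tool stopped moving while the side force rose to about 19 N, which I took as the slide's stop. I then backed off the bar, lifted straight up and drew back.
- **Slide position, measured in the wrist picture after letting go:** The bar face was at y ≈ 48.6 mm (50 at home) and the tongue edge at ≈ -10.9 mm (-10 at home). Both are about 1 mm short, which is within what the calibration allows.
- **Lever:** It stays down under the tongue. Its end shows low behind the tongue and fits a top height of about 112–117 mm.
- **Force with the arm clear:** The wrist reading was only sensor noise, under 1.5 N.
- **Disagreements:** The deck measured 161 mm instead of 168 mm, probably because of its rounded edges. From the pictures, the bar face lay about 9.7 mm ahead of the tool's centre at the stop. Half the 15 mm pad width is 7.5 mm, so I relied on the stall force and the final picture.
- **Other things on the vanity:** In the last top view, everything not hidden by the arm stands where it was. The lipstick and the polish bottle are hidden there. The lipstick was in place in the last wrist and side pictures, and the arm kept well clear of the polish bottle.

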